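# Load a carving blank through the sprung chip gate

### The job

Lay the larger half-carved figure block lengthwise on the open apron of the carving trough, then slide it along the trough floor (do not lift it over) through the two sprung gate leaves and past the sprung side cheek until it presses the rubber buffer of the end stop in by a good 3 mm for a moment, gently enough that the buffer never goes in as far as 9 mm. Then back off so that the block stays wedged against the buffer and the gate swings shut behind it; leave the other things on the bench alone.

Things in the scene. Friction and masses are not known exactly. Their poses are not given: they have to be found in the camera images.
- blank: the block to load: a wooden block 100 mm long (its x), 52 mm wide (its y), 44 mm high with flat sides and a low carved figure on top (rising about 10 mm more), 0.14 to 0.24 kg. Origin: centre of its underside; z up. Either end may go first.
- trough: fixed carving trough, a plywood board 425 x 120 mm; its x axis is the push direction, y left of it, z up. Origin: on the bench under the middle of the gate, which stands at x = 0. Flat floor at z = 15 mm from x = -185 to 240 mm. Apron before the gate: x = -180 to -5 mm, open above, between guide rails with inner faces at y = +-32 mm, 16 mm higher than the floor
- gate (a point): middle of the gate at floor height (trough x = y = 0). Two upright aluminium leaves, 40 mm long, tops 42 mm over the floor, hinged at 50 mm high posts at y = +-42 mm, meet here and swing to +x. Nothing spans the gate above; fingers may pass between the leaves behind the block. Opening both takes about 4 to 9 N. They can shut once the block's rear is 45 mm beyond the gate
- bay (a point): on the floor behind the gate, trough x = 85, y = 0 mm. Right: fixed wall, face y = -28 mm, 16 mm over the floor, from x = 70 with slanted lead-in. Left: sprung wooden cheek, face y = +20 mm, 23 mm over the floor, x = 85 to 210, lead-in from x = 52. The block pushes it back 4 mm and is gripped with about 6 N: sliding takes a steady 4 to 12 N, which also keeps the block in place later
- leaf_left (a joint): angle of the left gate leaf (rad): 0 shut, grows to 1.55 as it swings open towards the trough's +x; sprung shut
- leaf_right (a joint): angle of the right gate leaf (rad): 0 shut, grows to 1.55 as it swings open towards the trough's +x; sprung shut
- buffer (a joint): how far the rubber buffer is pressed in (m): 0 free, 0.012 at its limit; 1.5 N per mm. The buffer, 34 mm wide and 24 high, sits on a steel end stop bar across the trough, clamped elsewhere each time: its free face stands between 154 and 178 mm beyond the gate; the place is not measured, only felt or seen
- small_blank: a smaller half-carved figure block, 66 x 36 x 32 mm; leave alone. Origin: centre of underside, x along its length
- mallet: lying round wooden mallet about 230 mm long, head diameter 60 mm; leave alone. Origin on the bench under the joint of head and handle, x towards the head
- chisel_wide: lying wood chisel 200 mm long, wide blade; leave alone. Origin on the bench near its middle, x towards the blade
- chisel_narrow: lying wood chisel 200 mm long, narrow blade; leave alone. Origin on the bench near its middle, x towards the blade
- stain_jar: closed amber glass jar, diameter 64, height 85 mm; leave alone. Origin: centre of underside
- wax_tin: open shallow steel bowl, diameter 80, height 40 mm; leave alone. Origin: centre of underside
- sanding_block: cork sanding block 90 x 55 x 28 mm; leave alone. Origin: centre of underside
There are look-alikes about, which are no part of the job. Leave any purple or red look-alike of the blank alone.

How it is judged:
On the way, in this order (a step that is already met when the one before it is completed fails the run):
1. the block lies flat on the apron, lengthwise between the guides, before the gate (x of blank in the frame of trough between -0.16 and -0.05 m and y of blank in the frame of trough between -0.015 and 0.015 m and z of blank in the frame of trough between 0.01 and 0.02 m and angle between blank's own z axis and vertical below 0.1 rad and angle between the x axis of blank and the x axis of trough, either way round below 0.2 rad), for 0.2 s.
2. the block, on the trough floor, holds both gate leaves open (value of joint each of leaf_left, leaf_right above 0.5 rad and x of blank in the frame of trough between -0.045 and 0.09 m and z of blank in the frame of trough between 0.01 and 0.022 m), for 0.1 s.
3. the block presses the buffer in by 3 mm or more (value of joint buffer above 0.003 m and x of blank in the frame of trough above 0.095 m and z of blank in the frame of trough between 0.01 and 0.022 m), for 0.2 s.
At the end, for the whole second after the job is handed in: The block lies flat in the trough behind the gate, at rest, wedged so that it still presses the buffer (by 0.8 mm or more); both gate leaves are shut (within 0.08 rad); the robot has let go of everything (value of joint buffer above 0.0008 m and value of joint each of leaf_left, leaf_right below 0.08 rad and linear speed of blank below 0.01 m/s and x of blank in the frame of trough between 0.095 and 0.145 m and y of blank in the frame of trough between -0.015 and 0.015 m and z of blank in the frame of trough between 0.01 and 0.02 m and angle between blank's own z axis and vertical below 0.1 rad); the robot touches nothing.
It fails at once if the buffer is pressed in by 9 mm or more (value of joint buffer above 0.009 m).
It fails at once if the block is lifted off the trough floor at the gate or behind it, or lowered in there from above (x of blank in the frame of trough between -0.02 and 0.23 m and y of blank in the frame of trough between -0.06 and 0.06 m and z of blank in the frame of trough between 0.03 and 0.06 m).
It fails at once if another thing on the bench is shifted by more than 20 mm (distance of any of small_blank, mallet, chisel_wide, chisel_narrow, stain_jar, wax_tin, sanding_block from where it was at the start of the episode above 0.02 m).
It also fails if it takes over 70 s, if anything falls off the work surface, if the arm or the gripper's body presses on something with over 40 N, if the wrist force passes 120 N, or if a joint passes its speed limit or range.

### The arm

A 6-joint arm with a two-finger parallel gripper is mounted at the origin on the work surface. World frame = base frame: x ahead of the robot, y to its left, z up, the work surface at z = 0. Lengths are in m, angles in rad, forces in N, time in s.
With the tool pointing down it reaches from about 0.4 to 0.825 m from the base axis. Payload 7 kg.
Tool frame: the origin (TCP) lies at the centre of the arm's flange, where the gripper is bolted on; the fingertips stand 178 mm ahead of it and the grasp point (between the pads) lies 159 mm ahead of it; z points along the fingers, y is the direction in which the jaws open and shut (so a half turn about z gives the same grasp; the last joint's range is limited). The gripper opens to 88 mm and grips with 3 to 60 N. Pads are 19 mm wide; open, the fingers measure 130 mm over their backs; the gripper's body (78 mm by 193 mm) begins 47 mm behind the grasp point.
Start: joints at [-0.917, 0.359, 0.012, 0, -1.224, -0.288], TCP at [0.241, -0.63, 0.405] pointing down, gripper open.
Joint ranges: [-3.07, 3.07], [-1.43, 2.12], [-1.02, 1.25], [-3.03, 1.67], [-3.05, -0], [-3.03, 3.03]. Speed limits (rad/s): [2.39, 2.39, 3.01, 3.14, 3.14, 3.14].

### API

Orientations are given as [roll, pitch, yaw] about the fixed x, y, z axes, in that order (R = Rz(yaw) Ry(pitch) Rx(roll)).
In Python, from station import arm gives the robot as it stands.
- The arm moves only by the shell command python3 -m handwheel 'ROWS' [OPENING] [FORCE]. ROWS is JSON, a list of rows, each a list of 4 numbers: the shift along the world's x, y, z in cm, then the turn about the world's z in rad. In form: [[dx, dy, dz, yaw], ...]. A call has 1 to 20 rows; each row shifts and turns the commanded pose from where the row before left it; what a row does not reach is not made up. A row lasts 1/10 s, in which the tool goes at most 50 mm and 8.59 degrees, less where a joint would pass 70% of its speed; a pose out of reach is approached as far as the arm can. A call is refused whole if a number of a shift passes 5 or a number of a turn 0.15, either way. A call with a gripper value outside its range is refused whole. OPENING is the closure, from 0 (fully open) to 1 (shut), set as the call begins (- or left out, the last holds). The fingers move at their own pace and stop on an object; FORCE is the grip in N (left out, the last holds). Time passes only in rows, so rows that do not move let the fingers close. It gives the time, the measured TCP pose, the force and the opening at its end, in the units of the state.
- arm.get_state(): the state, without advancing time (a new reading comes with each control period).
- arm.grab_frame(name): name is "side" or "top"; returns a dict with "image" (384x512x3 uint8, red, green, blue), "depth" (384x512 float32, m along the optical axis (not along the pixel's ray), 0 where there is no reading), "vfov" (degrees; the focal length in pixels is half the picture's height over the tangent of half this angle, whatever the lens; pixels are square), "cx", "cy" (the principal point, pixels), "rvec" (rotation vector, rad) and "tvec" (3), from world to camera coordinates, as OpenCV has them. Camera axes: x right, y down, z forward; pixel columns grow to the right and rows downward; lengths in m; the calibration is good to about 2 mm. A picture is of the moment at which its call begins.
- arm.job_done(): hands the job in, once; it reports no verdict.
The state is a dict: "t": time; "q": joint angles; "qd": joint speeds; "joint_efforts": joint torques, N m; "eef_pos": TCP position; "ee_rot": TCP orientation; "force": force on the tool from outside, world axes, zero at the start; "moment": the same for the moment, N m; "width": finger opening in m.
Only numpy, scipy, OpenCV 4.12 (cv2) and the standard library are available. Lean on these libraries where they do the work, as an engineer would, in place of code of your own. Each camera call takes 0.05 s, during which the arm holds its last target.

## Working session

There is one attempt and no reset: what is moved stays moved. The work goes in short steps, Python scripts to look and compute and a shell command to move; the robot and the scene stay as the last step left them, time stands still between calls to the robot, and variables do not carry over. Pictures are saved under pics/ and viewed, and the job is handed in when it is done.

```bash
mkdir -p pics; cat > h.py <<'E'
import numpy as np, cv2
from station import arm
def grab(n,tag):
    f=arm.grab_frame(n); cv2.imwrite(f'pics/{tag}.png',cv2.cvtColor(f['image'],cv2.COLOR_RGB2BGR)); np.savez(f'pics/{tag}.npz',**f); return f
def load(tag): return dict(np.load(f'pics/{tag}.npz'))
def cam(f):
    F=192/np.tan(np.radians(float(f['vfov']))/2); R=cv2.Rodrigues(np.array(f['rvec'],float))[0]; t=np.array(f['tvec'],float).ravel(); return F,R,t
def pix2plane(f,u,v,z):
    F,R,t=cam(f); d=R.T@np.array([(u-f['cx'])/F,(v-f['cy'])/F,1]); c=-R.T@t; return c+d*(z-c[2])/d[2]
def cloud(f):
    F,R,t=cam(f); D=f['depth']; v,u=np.mgrid[0:D.shape[0],0:D.shape[1]]
    P=np.stack([(u-f['cx'])/F*D,(v-f['cy'])/F*D,D],-1); return (P-t)@R
def proj(f,p):
    F,R,t=cam(f); q=R@np.array(p)+t; return F*q[0]/q[2]+f['cx'],F*q[1]/q[2]+f['cy']
E
python3 - <<'E'
from h import *
print(arm.get_state())
for n in('side','top'):
    f=grab(n,n+'0'); F,R,t=cam(f); print(n,F,f['cx'],f['cy'],-R.T@t)
E
```

```text
{'t': 0.0, 'q': array([-9.16895478e-01,  3.59375027e-01,  1.10367135e-02, -3.31569919e-04,
       -1.22413675e+00, -2.88140625e-01]), 'qd': array([ 0.00126953, -0.00061416, -0.00069182, -0.0007748 ,  0.00078677,
        0.00096148]), 'joint_efforts': array([-3.81296617e-03, -5.82713270e+01,  2.93045175e+01,  6.99667767e+00,
        6.91859706e-03, -1.54348954e-04]), 'eef_pos': array([ 0.24136158, -0.63014712,  0.40372383]), 'ee_rot': array([ 3.13989455e+00, -1.78243303e-04, -2.77594519e+00]), 'force': array([ 0.14600629,  0.23584188, -0.27986996]), 'moment': array([-0.01207382,  0.0587864 ,  0.00337636]), 'width': 0.08775727184717298}
side 382.24788750450557 254.48464317422042 195.12231673108823 [-0.09212295 -0.62578272  0.77258541]
top 369.17051139711236 249.36707569917093 189.49123746459452 [ 0.34895607 -0.00763108  1.05879064]
```

View pics/side0.png

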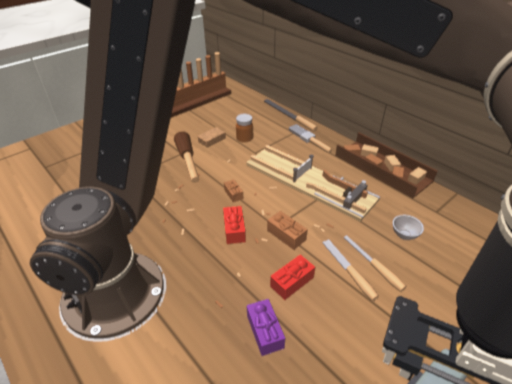

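View pics/top0.png

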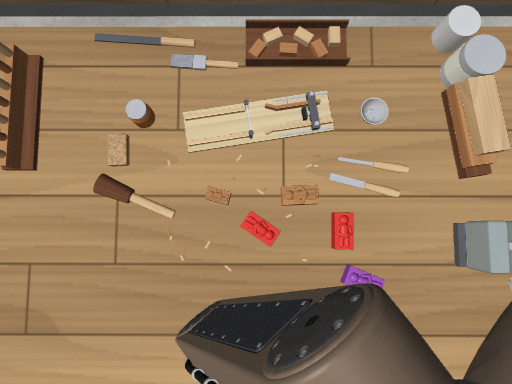

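Both views show the scene. These could be taken for the blank (top-view pixels):
- Brown figure block at (300,195), side view (287,230): the larger natural-wood one, which is my choice.
- Small brown block at (218,195): small_blank.
- Red blocks at (261,229) and (343,231), and a purple one at (362,278): look-alikes.
- Cork block at (117,150), and blocks in the back tray around (290,45).

Next I'll check the choice in a crop and measure.

```bash
python3 - <<'E'
from h import *
f=load('top0'); P=cloud(f); im=f['image']
a=cv2.resize(im[165:225,190:340],None,fx=5,fy=5,interpolation=cv2.INTER_CUBIC)
b=cv2.resize(im[85:160,175:345],None,fx=4.4,fy=4.4,interpolation=cv2.INTER_CUBIC)[:, :750]
cv2.imwrite('pics/crop0.png',cv2.cvtColor(np.vstack([a[:270],b[:, :750]]),cv2.COLOR_RGB2BGR))
hsv=cv2.cvtColor(im,cv2.COLOR_RGB2HSV)
# blank by height
Q=P[170:225,270:330]; m=((Q[...,2]>0.03)&(Q[...,2]<0.07)).astype(np.uint8)
Q2=Q[m>0]; print('blank top med z',np.median(Q2[:,2]),len(Q2))
r=cv2.minAreaRect((Q2[:,:2]*1000).astype(np.float32)); print(r)
Q=P[180:210,200:235]; print('small',Q[Q[...,2]>0.02].mean(0), Q[...,2].max())
for u,v in [(250,120),(210,130),(260,118),(290,115)]: print(u,v,P[v,u])
# trough region
Q=P[85:160,175:345]
m=(Q[...,2]>0.009)&(Q[...,2]<0.04); 
mm=m.astype(np.uint8); n,l,s,c=cv2.connectedComponentsWithStats(mm); k=1+np.argmax(s[1:,4]); 
q=Q[l==k]; print(s[k],cv2.minAreaRect((q[:,:2]*1000).astype(np.float32)))
hi=Q[(Q[...,2]>0.05)]; print(len(hi)); 
for p in hi[::6]: print(np.round(p*1000))
E
```

```text
Traceback (most recent call last):
ValueError: all the input array dimensions except for the concatenation axis must match exactly, but along dimension 1, the array at index 0 has size 750 and the array at index 1 has size 748
```

```bash
python3 - <<'E'
from h import *
f=load('top0'); P=cloud(f); im=f['image']
a=cv2.resize(im[165:225,190:340],(750,300),interpolation=cv2.INTER_CUBIC)
b=cv2.resize(im[85:155,175:345],(750,300),interpolation=cv2.INTER_CUBIC)
cv2.imwrite('pics/crop0.png',cv2.cvtColor(np.vstack([a,b]),cv2.COLOR_RGB2BGR))
Q=P[170:225,270:330]; m=(Q[...,2]>0.03)&(Q[...,2]<0.07)
Q2=Q[m]; print('blank top med z',np.median(Q2[:,2]),len(Q2))
r=cv2.minAreaRect((Q2[:,:2]*1000).astype(np.float32)); print(r)
Q=P[180:210,200:235]; print('small',Q[Q[...,2]>0.02].mean(0), Q[...,2].max())
for u,v in [(250,120),(210,130),(260,118),(290,115)]: print(u,v,P[v,u])
Q=P[85:160,175:345]
m=(Q[...,2]>0.009)&(Q[...,2]<0.04); 
n,l,s,c=cv2.connectedComponentsWithStats(m.astype(np.uint8)); k=1+np.argmax(s[1:,4]); 
q=Q[l==k]; print(s[k],cv2.minAreaRect((q[:,:2]*1000).astype(np.float32)))
hi=Q[(Q[...,2]>0.05)]; print(len(hi)); 
for p in hi[::8]: print(np.round(p*1000))
E
```

```text
blank top med z 0.046001212663148175 693
((425.78680419921875, -117.92930603027344), (82.10984802246094, 162.90841674804688), 24.176366806030273)
small [0.43207424 0.08204574 0.06543733] 1.058790643667307
250 120 [ 0.65457747 -0.00429865  0.01545352]
210 130 [0.62504044 0.11124224 0.01404665]
260 118 [ 0.66114395 -0.03327468  0.01360855]
290 115 [ 0.66979483 -0.12013023  0.01531388]
[   8    5  151   63 5540] ((652.7706298828125, -27.051467895507812), (122.20278930664062, 425.6437683105469), 9.155351638793945)
175
[ 349.   -8. 1059.]
[ 721. -181.   56.]
[ 715. -178.   56.]
[696.   1.  66.]
[694.   1.  64.]
[689.  10.  63.]
[ 349.   -8. 1059.]
[680.   4.  57.]
[671.   4.  57.]
[662.   4.  57.]
[651.   1.  56.]
[643.  -2.  55.]
[637.  -2.  55.]
[ 634. -185.   57.]
[ 632. -191.   54.]
[ 349.   -8. 1059.]
[612.  -5.  65.]
[609. -13.  64.]
[604.   1.  62.]
[601.  -7.  65.]
[ 349.   -8. 1059.]
[ 349.   -8. 1059.]
```

View pics/crop0.png

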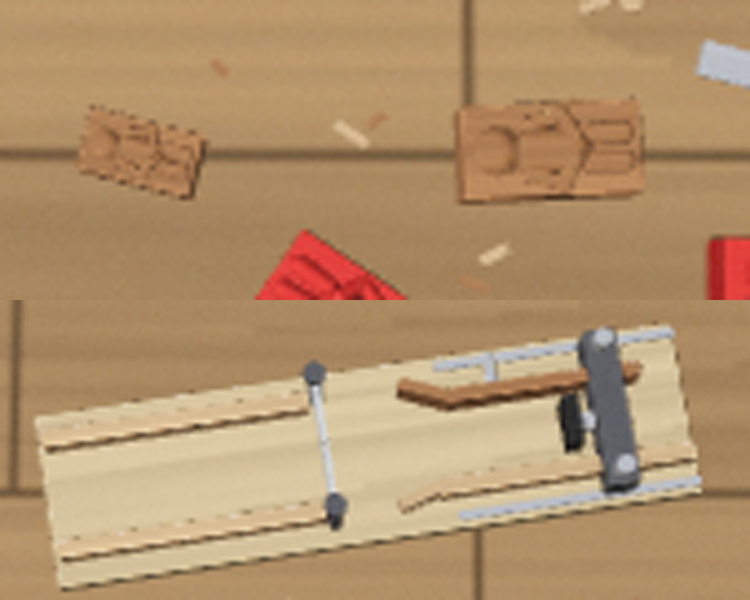

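The crop confirms the choice: natural brown, about twice the size of the small one. The trough's +x points right in the image (gate at crop x≈325, end stop at x≈610). Next I'll refine the poses.

```bash
python3 - <<'E'
from h import *
f=load('top0'); P=cloud(f); im=f['image']
v0,u0=170,270
Q=P[v0:225,u0:330]; m=((Q[...,2]>0.035)&(Q[...,2]<0.07)).astype(np.uint8)
n,l,s,c=cv2.connectedComponentsWithStats(m); print(s)
k=l[195-v0,300-u0]; q=Q[l==k]; print(len(q),np.percentile(q[:,2],[5,50,95])); r=cv2.minAreaRect((q[:,:2]*1000).astype(np.float32)); print(r, q.mean(0))
# via mask contour pixels onto plane z=.044
vv,uu=np.nonzero(l==k); pts=np.array([pix2plane(f,u+u0,v+v0,.044)[:2]*1000 for u,v in zip(uu,vv)],np.float32); print(cv2.minAreaRect(pts))
# trough by colour: board vs bench
Q=P[80:160,175:345]; m=(Q[...,2]>.009)&(Q[...,2]<.2)
M=m.astype(np.uint8); n,l,s,c=cv2.connectedComponentsWithStats(M); k=1+np.argmax(s[1:,4])
q=Q[(l==k)&(Q[...,2]<.022)]; r=cv2.minAreaRect((q[:,:2]*1000).astype(np.float32)); print('board',r)
th=np.radians(r[2]); 
x=np.array([np.sin(th),-np.cos(th)]); y=np.array([np.cos(th),np.sin(th)]); o=np.array(r[0])-27.5*x; print('gate',o)
q=Q[l==k]; xy=q[:,:2]*1000-o; T=np.c_[xy@x,xy@y,q[:,2]*1000]
ra=T[(T[:,0]>-170)&(T[:,0]<-20)&(T[:,2]>25)]; print('rails',[ (np.percentile(ra[ra[:,1]*sg>0][:,1],[2,50,98])).round(1) for sg in(1,-1)], 'slope',[np.polyfit(ra[ra[:,1]*sg>0][:,0],ra[ra[:,1]*sg>0][:,1],1) for sg in(1,-1)])
po=T[(abs(T[:,0])<15)&(T[:,2]>52)]; print('gate pts',po[po[:,1]>30].mean(0),po[po[:,1]<-30].mean(0),po[abs(po[:,1])<30].mean(0))
bf=T[(T[:,0]>130)&(abs(T[:,1])<20)&(T[:,2]>25)]; print('buffer',np.round(bf[np.argsort(bf[:,0])][:25],0).tolist())
E
```

```text
[[   0    0   60   55 2611]
 [  12   15   37   20  688]
 [   0   54    1    1    1]]
688 [0.04167083 0.0460333  0.05367413]
((436.56573486328125, -142.81556701660156), (51.93927001953125, 100.632080078125), 3.06229305267334) [ 0.43600988 -0.14207448  0.04671906]
((436.3782043457031, -142.46755981445312), (52.029258728027344, 100.43462371826172), 3.2346651554107666)
board ((652.7706298828125, -27.051467895507812), (122.20278930664062, 425.6437683105469), 9.155351638793945)
gate [6.48395053e+02 9.81973533e-02]
rails [array([32.2, 37.7, 44.8]), array([-43.6, -38.2, -31.6])] slope [array([-2.16731326e-03,  3.76798034e+01]), array([-1.94015899e-04, -3.79263648e+01])]
gate pts [1.34964800e-02 4.24406180e+01 6.35335797e+01] [ -0.43560827 -43.02156933  64.34607059] [-0.38746424 -0.67542257 57.05033052]
buffer [[140.0, 20.0, 34.0], [144.0, 19.0, 27.0], [150.0, 20.0, 30.0], [154.0, -4.0, 29.0], [154.0, -13.0, 38.0], [154.0, 2.0, 36.0], [155.0, -19.0, 30.0], [155.0, -15.0, 34.0], [155.0, 5.0, 37.0], [155.0, 7.0, 39.0], [155.0, -1.0, 28.0], [155.0, -10.0, 37.0], [155.0, 10.0, 40.0], [155.0, -16.0, 28.0], [155.0, -8.0, 39.0], [155.0, -5.0, 41.0], [155.0, 1.0, 29.0], [155.0, 19.0, 29.0], [156.0, -16.0, 46.0], [156.0, 13.0, 39.0], [156.0, 0.0, 41.0], [156.0, -17.0, 40.0], [157.0, -1.0, 36.0], [157.0, 3.0, 41.0], [157.0, 19.0, 38.0]]
```

```bash
python3 -m handwheel '[[1.4,3.5,0,0.09],[1.4,3.5,0,0.09],[1.4,3.5,0,0.09],[1.4,3.5,0,0.09],[1.4,3.5,0,0.09],[1.4,3.5,0,0.09],[1.4,3.5,0,0.09],[1.4,3.5,0,0.09],[1.4,3.5,0,0.09],[1.4,3.5,0,0.09],[1.4,3.5,0,0.09],[1.4,3.5,0,0.09],[1.4,3.5,0,0.09],[1.3,3.25,0,0.089],[0,0,0,0],[0,0,0,0]]' 0 20; python3 -c "
from h import *
s=arm.get_state();print(s['eef_pos'],s['ee_rot'],s['q'])
grab('side','side1')"
```

```text
t: 1.7
eef_pos: [0.4365, -0.1421, 0.4045]
ee_rot: [3.141, 0.0, -1.515]
force: [-0.5, 0.6, 0.6]
width: 0.0876
[ 0.43649871 -0.14208751  0.40445866] [ 3.14104626e+00  7.73251977e-05 -1.51525371e+00] [ 1.16299556e-01 -4.92391948e-03 -4.41365926e-01 -1.21743555e-04
 -1.13489501e+00 -6.07054861e-02]
```

View pics/side1.png

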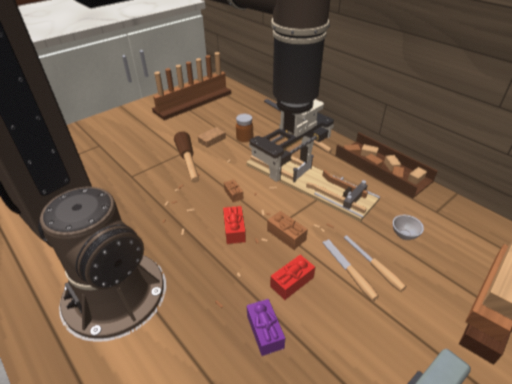

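```bash
python3 -c "
from h import *
f=load('side1')
print(proj(f,[.4365,-.142,.2264]),proj(f,[.4365,-.142,.245]),proj(f,[.4365,-.142,.4]),proj(f,[.436,-.142,.05]))
f=grab('top','top1')"
```

```text
(np.float64(290.37719700892774), np.float64(168.5665270598486)) (np.float64(290.7964699037095), np.float64(162.15558821001724)) (np.float64(294.8047302002803), np.float64(100.86683814928011)) (np.float64(286.77363615677496), np.float64(221.70441728157752))
```

View pics/top1.png

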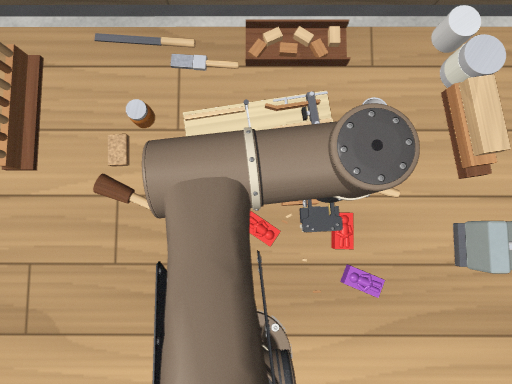

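The gripper is where expected: side view (290,162) between the fingers, directly over the blank at (287,228). The top view shows the arm clear of everything. Descending to grasp.

```bash
python3 -m handwheel '[[0,-0.05,-3,0],[0,0,-3.4,0],[0,0,-3.4,0],[0,0,-3,0],[0,0,-3,0],[0,0,-2.6,0],[0,0,-2,0],[0,0,0,0],[0,0,0,0]]' 0 20; python3 -c "
from h import *
grab('side','side2')"
```

```text
t: 2.7
eef_pos: [0.4364, -0.1441, 0.2009]
ee_rot: [3.141, -0.0, -1.518]
force: [0.6, -0.4, 0.5]
width: 0.0881
```

View pics/side2.png

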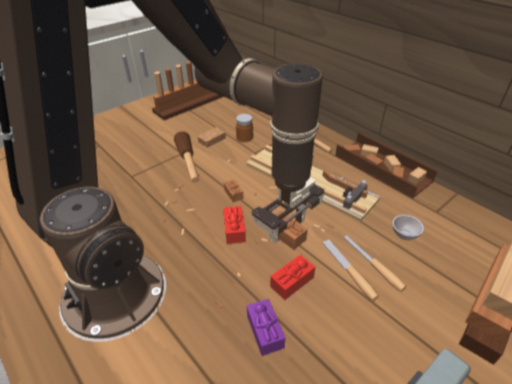

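The fingers straddle the block at (292,230). Closing, then a small lift.

```bash
python3 -m handwheel '[[0,0,0,0],[0,0,0,0],[0,0,0,0],[0,0,0,0],[0,0,0,0],[0,0,0,0],[0,0,0,0],[0,0,0,0]]' 1 25; python3 -m handwheel '[[0,0,1,0],[0,0,3,0],[0,0,4,0],[0,0,3,0],[0,0,0,0],[0,0,0,0]]' ; python3 -c "
from h import *
grab('side','side3')"
```

```text
t: 3.55
eef_pos: [0.4365, -0.1433, 0.2009]
ee_rot: [-3.141, -0.0, -1.517]
force: [-1.2, 1.4, 6.3]
width: 0.0516
t: 4.15
eef_pos: [0.4361, -0.1433, 0.3113]
ee_rot: [-3.14, 0.0, -1.517]
force: [0.5, -0.4, -1.7]
width: 0.0518
```

View pics/side3.png

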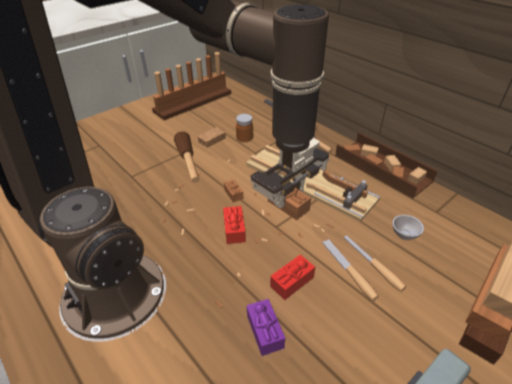

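```bash
python3 -m handwheel '[[2,2.3,0,0.01],[2,2.3,0,0.01],[2,2.3,0,0.01],[2,2.3,0,0.01],[2,2.3,0,0.01],[2,2.3,0,0.01],[2,2.3,0,0.01],[2,2.3,0,0.01],[2,2.4,0,0.01],[1.8,2.42,0,0.016],[0,0,0,0],[0,0,0,0],[0,0,0,0]]' ; python3 -c "
from h import *
s=arm.get_state();e=s['eef_pos']*1000-[648.4,.1,0];a=np.radians(9.155);print(s['ee_rot'],e[0]*np.sin(a)-e[1]*np.cos(a),e[0]*np.cos(a)+e[1]*np.sin(a))
grab('side','side4');grab('top','top4')"
```

```text
t: 5.5
eef_pos: [0.6337, 0.0883, 0.3093]
ee_rot: [3.139, -0.001, -1.411]
force: [0.5, -0.5, -1.6]
width: 0.0516
[ 3.13883893e+00 -5.33116426e-04 -1.41133039e+00] -89.40389768996519 -0.49229540271897854
```

View pics/side4.png

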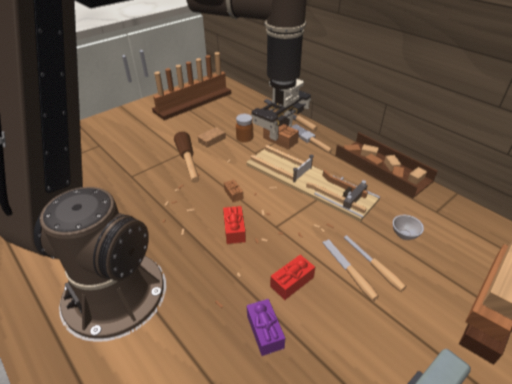

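View pics/top4.png

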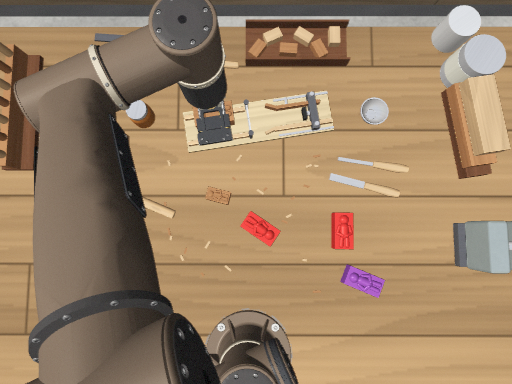

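The block is over the apron and aligned (top view (220,118)), at trough x −89, y −0.5. Lowering it.

```bash
python3 -m handwheel '[[0,0,-2,0],[0,0,-2.5,0],[0,0,-2.2,0],[0,0,-1.2,0],[0,0,-0.8,0],[0,0,-0.4,0],[0,0,0,0],[0,0,0,0]]'; python3 -c "
from h import *
grab('side','side5')
f=load('side5');cv2.imwrite('pics/s5.png',cv2.resize(f['image'][80:230,220:390],None,fx=4,fy=4,interpolation=cv2.INTER_CUBIC)[...,::-1])"
```

```text
t: 6.4
eef_pos: [0.6348, 0.089, 0.2206]
ee_rot: [-3.14, 0.0, -1.411]
force: [0.8, -0.1, -1.1]
width: 0.0518
```

View pics/s5.png

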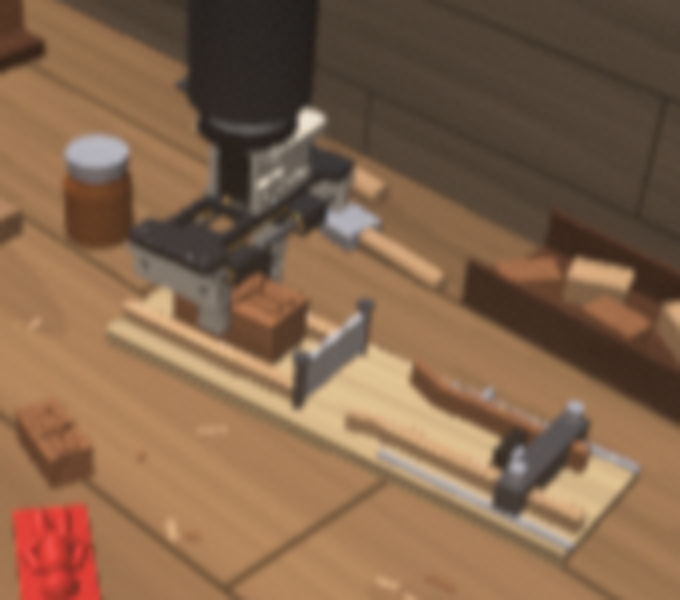

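```bash
python3 -m handwheel '[[0,0,-0.2,0],[0,0,0,0],[0,0,-0.15,0],[0,0,0,0],[0,0,0,0]]'
```

```text
t: 6.95
eef_pos: [0.6344, 0.0889, 0.2161]
ee_rot: [3.141, -0.0, -1.411]
force: [0.4, 0.1, -1.6]
width: 0.0519
```

```bash
python3 -m handwheel '[[0,0,-0.1,0],[0,0,0,0],[0,0,0,0]]'
```

```text
t: 7.25
eef_pos: [0.6344, 0.0889, 0.2159]
ee_rot: [-3.141, -0.0, -1.411]
force: [-3.1, -0.3, 6.7]
width: 0.0519
```

Contact felt (6.7 N up). Releasing and rising.

```bash
python3 -m handwheel '[[0,0,0,0],[0,0,0,0],[0,0,0,0],[0,0,0,0]]' 0 20; python3 -m handwheel '[[0,0,1,0],[0,0,2,0],[0,0,3,0],[0,0,2,0],[0,0,0,0]]'; python3 -c "
from h import *
grab('side','side6');grab('top','top6')
a=load('side6')['image'][80:230,220:390];b=load('top6')['image'][80:160,175:345]
cv2.imwrite('pics/s6.png',np.vstack([cv2.resize(a,(340*1,300)),cv2.resize(b,(340,160))])[...,::-1])
cv2.imwrite('pics/s6.png',np.hstack([cv2.resize(a,(400,353)),cv2.resize(b,(400,188))[:,:] if 0 else cv2.copyMakeBorder(cv2.resize(b,(400,188)),0,165,0,0,0)])[...,::-1])"
```

```text
t: 7.65
eef_pos: [0.6345, 0.0889, 0.215]
ee_rot: [-3.142, -0.0, -1.411]
force: [0.8, -0.2, -0.4]
width: 0.0778
t: 8.15
eef_pos: [0.6355, 0.0892, 0.2996]
ee_rot: [-3.135, 0.001, -1.41]
force: [-0.5, 0.0, 0.2]
width: 0.0876
```

View pics/s6.png

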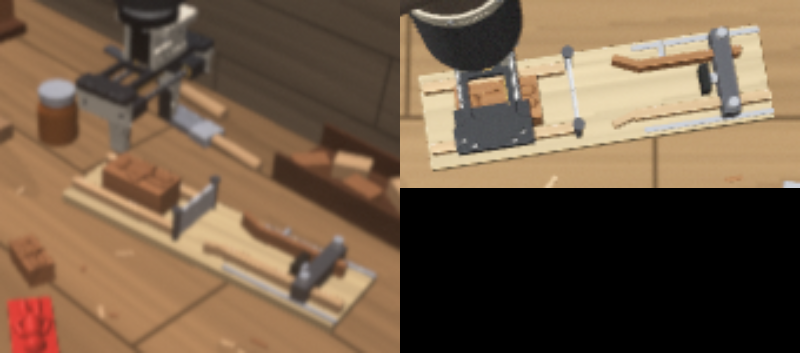

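The block lies flat on the apron. Next I'll move back behind its rear end, closing the fingers, then go down.

```bash
python3 -m handwheel '[[-0.4,2.5,0,0],[-0.4,2.5,0,0],[-0.4,2.4,0,0],[0,0,0,0],[0,0,0,0],[0,0,0,0],[0,0,0,0],[0,0,0,0],[0,0,0,0],[0,0,0,0]]' 1 20; python3 -c "
from h import *
s=arm.get_state();e=s['eef_pos']*1000-[648.4,.1,0];a=np.radians(9.155);print(s['ee_rot'],e[0]*np.sin(a)-e[1]*np.cos(a),e[0]*np.cos(a)+e[1]*np.sin(a),s['width'])
f=grab('top','top7');grab('side','side7');P=cloud(f)
Q=P[80:160,175:345].reshape(-1,3)*1000; d=Q-[648.4,.1,0]; T=np.c_[d[:,0]*np.sin(a)-d[:,1]*np.cos(a),d[:,0]*np.cos(a)+d[:,1]*np.sin(a),d[:,2]]
b=T[(T[:,2]>45)&(T[:,2]<75)&(T[:,0]<-20)&(abs(T[:,1])<40)&(T[:,0]>-142)]
print(len(b),cv2.minAreaRect(b[:,:2].astype(np.float32)),np.percentile(b,[2,50,98],axis=0))
a=f['image'][80:160,175:345];cv2.imwrite('pics/s7.png',cv2.resize(a,(680,320))[...,::-1])"
```

```text
t: 9.25
eef_pos: [0.6225, 0.1626, 0.2952]
ee_rot: [-3.142, 0.0, -1.411]
force: [-0.8, -0.4, -0.2]
width: 0.0132
[-3.14153567e+00  1.41716551e-05 -1.41122227e+00] -164.53544217969895 0.25341939074494846 0.013185004420403686
692 ((-90.68182373046875, -0.6282291412353516), (52.64005661010742, 100.13166809082031), 89.84659576416016) [[-137.83562047  -26.14066893   48.6776366 ]
 [ -89.80300493   -4.3089448    60.76727374]
 [ -42.5346453    24.12218624   70.03787823]]
```

View pics/s7.png

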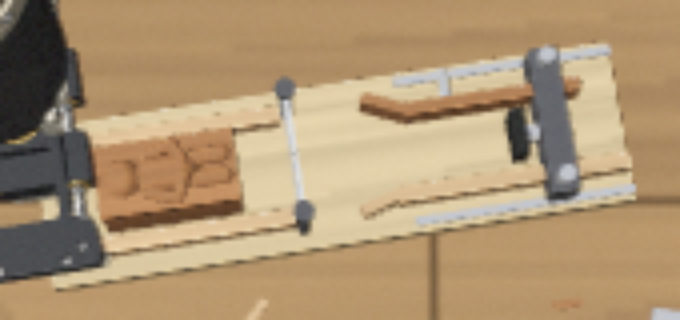

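View pics/side7.png

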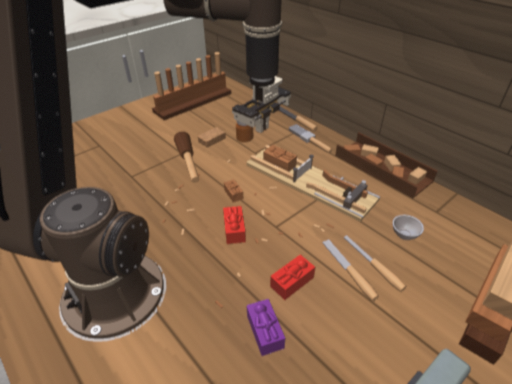

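The block is at trough x −90.7, y −0.6, aligned to 0.2°. Descending behind it.

```bash
python3 -m handwheel '[[0,0,-1.5,0],[0,0,-2.5,0],[0,0,-2.5,0],[0,0,-1.8,0],[0,0,-1.0,0],[0,0,0,0],[0,0,0,0]]' 1 20; python3 -c "
from h import *
f=grab('side','side8');cv2.imwrite('pics/s8.png',cv2.resize(f['image'][80:230,220:390],None,fx=4,fy=4,interpolation=cv2.INTER_CUBIC)[...,::-1])"
```

```text
t: 10.05
eef_pos: [0.6228, 0.1631, 0.2028]
ee_rot: [-3.141, -0.0, -1.41]
force: [0.1, 1.2, -0.5]
width: 0.0006
```

View pics/s8.png

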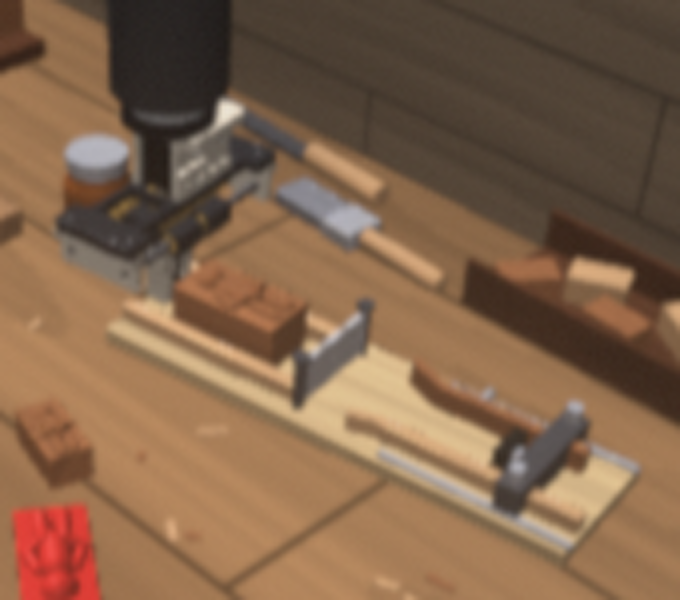

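```bash
cat > q.py <<'E'
from h import *
s=arm.get_state();e=s['eef_pos']*1000-[648.4,.1,0];a=np.radians(9.155);F=s['force'];
print('tx %.1f ty %.1f z %.1f yaw %.3f Fx_t %.1f Fy_t %.1f Fz %.1f t %.2f'%(e[0]*np.sin(a)-e[1]*np.cos(a),e[0]*np.cos(a)+e[1]*np.sin(a),e[2],s['ee_rot'][2],F[0]*np.sin(a)-F[1]*np.cos(a),F[0]*np.cos(a)+F[1]*np.sin(a),F[2],s['t']))
E
python3 -m handwheel '[[0,0,-0.4,0],[0.08,-0.5,0,0],[0.08,-0.5,0,0],[0.08,-0.5,0,0],[0.08,-0.5,0,0],[0.08,-0.5,0,0],[0.08,-0.5,0,0],[0.08,-0.5,0,0],[0,0,0,0]]'; python3 q.py
```

```text
t: 11.0
eef_pos: [0.628, 0.127, 0.1981]
ee_rot: [3.141, -0.0, -1.411]
force: [-0.2, 0.3, -0.2]
width: 0.0003
tx -128.6 ty 0.1 z 198.1 yaw -1.411 Fx_t -0.3 Fy_t -0.2 Fz -0.2 t 11.00
```

```bash
python3 -m handwheel '[[0.08,-0.5,0,0],[0.08,-0.5,0,0],[0.08,-0.5,0,0],[0.08,-0.5,0,0],[0.08,-0.5,0,0],[0.08,-0.5,0,0],[0.08,-0.5,0,0],[0.08,-0.5,0,0]]'; python3 q.py; python3 -c "
from h import *
f=grab('side','side9');g=grab('top','top9')
cv2.imwrite('pics/s9.png',np.hstack([cv2.resize(f['image'][80:230,220:390],(400,353)),cv2.resize(g['image'][60:160,200:313],(399,353))])[...,::-1])"
```

```text
t: 11.8
eef_pos: [0.6345, 0.0879, 0.1981]
ee_rot: [-3.141, 0.0, -1.411]
force: [-1.1, 3.8, 0.2]
width: 0.0001
tx -88.9 ty 0.2 z 198.1 yaw -1.411 Fx_t -3.9 Fy_t -0.5 Fz 0.2 t 11.80
```

View pics/s9.png

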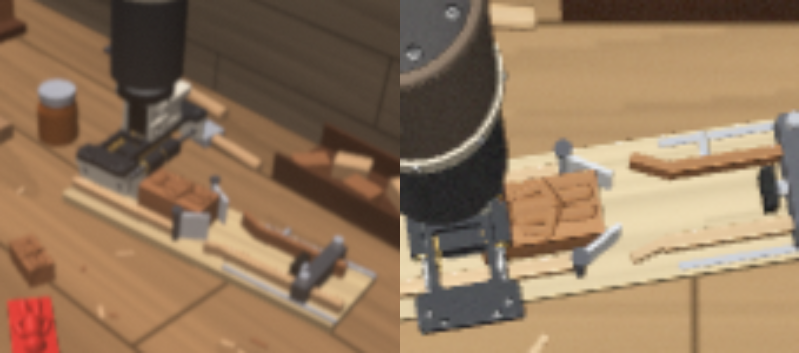

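The gate is opening evenly and the block is straight, with its front about 20 mm past the gate. Continuing.

```bash
python3 -m handwheel '[[0.08,-0.5,0,0],[0.08,-0.5,0,0],[0.08,-0.5,0,0],[0.08,-0.5,0,0],[0.08,-0.5,0,0],[0.08,-0.5,0,0],[0.08,-0.5,0,0],[0.08,-0.5,0,0]]'; python3 q.py; python3 -c "
from h import *
f=grab('side','side10');g=grab('top','top10')
P=cloud(g);a=np.radians(9.155);d=P[60:160,200:345].reshape(-1,3)*1000-[648.4,.1,0];T=np.c_[d[:,0]*np.sin(a)-d[:,1]*np.cos(a),d[:,0]*np.cos(a)+d[:,1]*np.sin(a),d[:,2]]
b=T[(T[:,2]>49)&(T[:,2]<75)&(T[:,0]>10)&(T[:,0]<120)&(abs(T[:,1])<24)];print(len(b),b[:,0].max(),np.percentile(b[:,0],99))
cv2.imwrite('pics/s10.png',np.hstack([cv2.resize(f['image'][80:230,220:390],(400,353)),cv2.resize(g['image'][60:160,220:333],(399,353))])[...,::-1])"
```

```text
t: 12.7
eef_pos: [0.6409, 0.0474, 0.1981]
ee_rot: [3.142, -0.0, -1.411]
force: [-0.3, 2.0, -1.0]
width: 0.0004
tx -47.8 ty 0.1 z 198.1 yaw -1.411 Fx_t -2.0 Fy_t 0.0 Fz -1.0 t 12.70
320 63.48914495785634 62.853191286430544
```

View pics/s10.png

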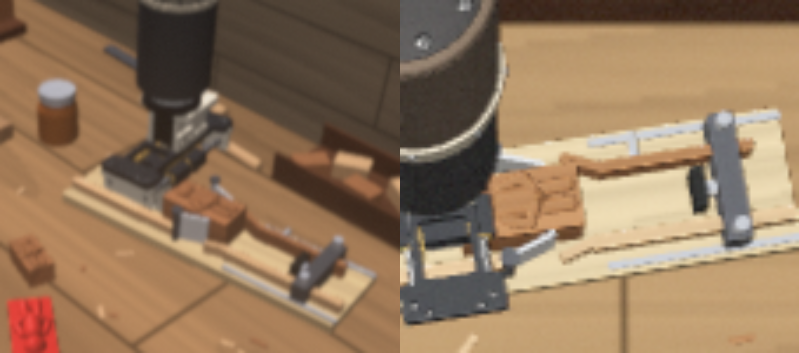

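The front leads the tool by about 111 mm, so buffer contact is expected near tool x ≈ 44. Sliding into the bay.

```bash
python3 -m handwheel '[[0.08,-0.5,0,0],[0.08,-0.5,0,0],[0.08,-0.5,0,0],[0.08,-0.5,0,0],[0.08,-0.5,0,0],[0.08,-0.5,0,0]]'; python3 q.py;  python3 -m handwheel '[[0.08,-0.5,0,0],[0.08,-0.5,0,0],[0.08,-0.5,0,0],[0.08,-0.5,0,0],[0.08,-0.5,0,0]]'; python3 q.py;python3 -c "
from h import *
f=grab('side','side11');g=grab('top','top11')
P=cloud(g);a=np.radians(9.155);d=P[60:160,200:345].reshape(-1,3)*1000-[648.4,.1,0];T=np.c_[d[:,0]*np.sin(a)-d[:,1]*np.cos(a),d[:,0]*np.cos(a)+d[:,1]*np.sin(a),d[:,2]]
b=T[(T[:,2]>49)&(T[:,2]<75)&(T[:,0]>40)&(T[:,0]<145)&(abs(T[:,1])<24)];print(len(b),b[:,0].max(),np.percentile(b[:,0],99))
cv2.imwrite('pics/s11.png',np.hstack([cv2.resize(f['image'][80:230,220:390],(400,353)),cv2.resize(g['image'][60:160,220:333],(399,353))])[...,::-1])"
```

```text
t: 13.4
eef_pos: [0.6454, 0.0186, 0.1983]
ee_rot: [-3.141, 0.001, -1.411]
force: [-3.1, 7.4, 1.3]
width: 0.0004
tx -18.7 ty -0.0 z 198.3 yaw -1.411 Fx_t -7.9 Fy_t -1.9 Fz 1.3 t 13.40
t: 13.9
eef_pos: [0.649, -0.0065, 0.1982]
ee_rot: [3.141, 0.001, -1.411]
force: [-5.5, 8.4, 3.5]
width: 0.0007
tx 6.7 ty -0.5 z 198.2 yaw -1.411 Fx_t -9.1 Fy_t -4.1 Fz 3.5 t 13.90
395 118.06319072041946 117.0650638348912
```

View pics/s11.png

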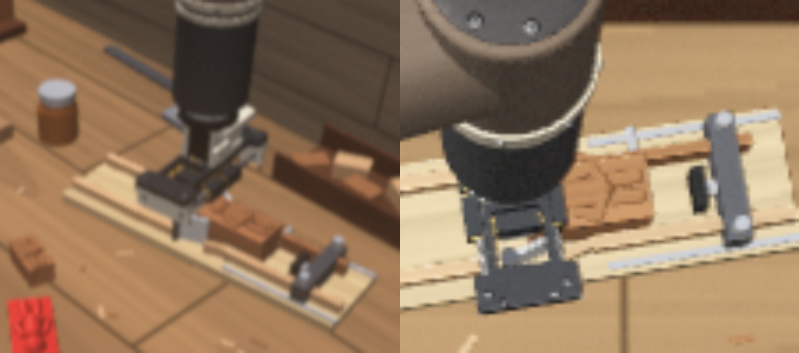

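```bash
python3 -m handwheel '[[0.08,-0.5,0,0],[0.08,-0.5,0,0],[0.08,-0.5,0,0],[0.08,-0.5,0,0],[0.05,-0.3,0,0]]'; python3 q.py;  python3 -m handwheel '[[0.05,-0.3,0,0],[0.05,-0.3,0,0]]'; python3 q.py;  python3 -m handwheel '[[0.03,-0.2,0,0]]'; python3 q.py
```

```text
t: 14.5
eef_pos: [0.6524, -0.0299, 0.1981]
ee_rot: [3.14, 0.001, -1.411]
force: [-6.0, 8.5, 3.4]
width: 0.0004
tx 30.2 ty -0.8 z 198.1 yaw -1.411 Fx_t -9.4 Fy_t -4.6 Fz 3.4 t 14.50
t: 14.7
eef_pos: [0.6534, -0.0357, 0.1982]
ee_rot: [3.14, 0.001, -1.411]
force: [-6.1, 8.2, 4.7]
width: 0.0006
tx 36.2 ty -0.8 z 198.2 yaw -1.411 Fx_t -9.1 Fy_t -4.7 Fz 4.7 t 14.70
t: 14.8
eef_pos: [0.6537, -0.0377, 0.1981]
ee_rot: [3.14, 0.001, -1.411]
force: [-6.1, 8.1, 4.2]
width: 0.0005
tx 38.2 ty -0.8 z 198.1 yaw -1.411 Fx_t -9.0 Fy_t -4.7 Fz 4.2 t 14.80
```

Sliding takes a steady 9 N or so. From here I'll use 2 mm steps until I feel the rise.

```bash
for i in 1; do python3 -m handwheel '[[0.03,-0.2,0,0]]'>/dev/null; python3 q.py; python3 -m handwheel '[[0.03,-0.2,0,0]]'>/dev/null; python3 q.py;  python3 -m handwheel '[[0.03,-0.2,0,0]]'>/dev/null; python3 q.py; done
```

```text
tx 40.1 ty -0.8 z 198.1 yaw -1.411 Fx_t -8.3 Fy_t -3.8 Fz 4.3 t 14.90
tx 42.1 ty -0.9 z 198.1 yaw -1.411 Fx_t -8.6 Fy_t -4.3 Fz 4.6 t 15.00
tx 44.1 ty -0.9 z 198.1 yaw -1.411 Fx_t -9.7 Fy_t -4.4 Fz 4.6 t 15.10
```

```bash
python3 -m handwheel '[[0.02,-0.1,0,0]]'>/dev/null; python3 q.py; python3 -m handwheel '[[0.01,-0.1,0,0]]'>/dev/null; python3 q.py;  python3 -m handwheel '[[0.02,-0.1,0,0]]'>/dev/null; python3 q.py
```

```text
tx 45.2 ty -0.9 z 198.1 yaw -1.411 Fx_t -9.6 Fy_t -4.4 Fz 4.8 t 15.20
tx 46.0 ty -0.9 z 198.1 yaw -1.411 Fx_t -10.9 Fy_t -3.9 Fz 5.0 t 15.30
tx 46.8 ty -0.9 z 198.1 yaw -1.411 Fx_t -11.1 Fy_t -4.9 Fz 4.9 t 15.40
```

```bash
python3 -m handwheel '[[0.02,-0.1,0,0]]'>/dev/null; python3 q.py; python3 -m handwheel '[[0.01,-0.1,0,0]]'>/dev/null; python3 q.py;  python3 -m handwheel '[[0.02,-0.1,0,0]]'>/dev/null; python3 q.py; python3 -m handwheel '[[0,0,0,0]]'>/dev/null; python3 q.py
```

```text
tx 47.6 ty -0.9 z 198.1 yaw -1.411 Fx_t -12.8 Fy_t -5.4 Fz 6.6 t 15.50
tx 48.4 ty -0.9 z 198.1 yaw -1.411 Fx_t -14.3 Fy_t -4.8 Fz 5.6 t 15.60
tx 49.2 ty -0.9 z 198.1 yaw -1.411 Fx_t -15.7 Fy_t -5.1 Fz 5.9 t 15.70
tx 49.3 ty -0.9 z 198.1 yaw -1.411 Fx_t -14.4 Fy_t -4.7 Fz 6.2 t 15.80
```

```bash
python3 -m handwheel '[[0.02,-0.12,0,0],[0,0,0,0]]'>/dev/null; python3 q.py; python3 -m handwheel '[[0,0,0,0],[0,0,0,0],[0,0,0,0],[0,0,0,0]]'>/dev/null; python3 q.py; python3 -c "
from h import *
f=grab('side','side12');g=grab('top','top12')
cv2.imwrite('pics/s12.png',np.hstack([cv2.resize(f['image'][110:230,270:390],(400,400),interpolation=cv2.INTER_CUBIC),cv2.resize(g['image'][70:150,260:340],(400,400),interpolation=cv2.INTER_CUBIC)])[...,::-1])"
```

```text
tx 50.3 ty -0.9 z 198.1 yaw -1.411 Fx_t -14.3 Fy_t -4.6 Fz 5.8 t 16.00
tx 50.3 ty -0.9 z 198.2 yaw -1.411 Fx_t -15.5 Fy_t -5.6 Fz 7.1 t 16.40
```

View pics/s12.png

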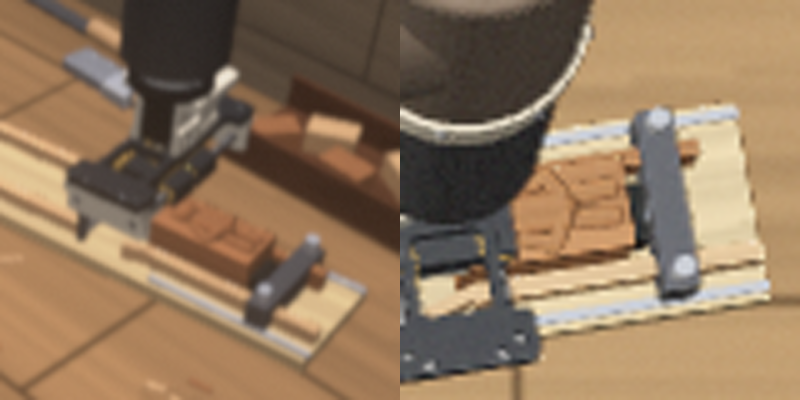

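The block is up against the buffer (top view (637,215) in the crop). A quick check from the stored images of how far the buffer is in.

```bash
python3 -c "
from h import *
a=np.radians(9.155)
for n in('top0','top11','top12'):
    g=load(n);P=cloud(g);d=P[60:160,200:345].reshape(-1,3)*1000-[648.4,.1,0];T=np.c_[d[:,0]*np.sin(a)-d[:,1]*np.cos(a),d[:,0]*np.cos(a)+d[:,1]*np.sin(a),d[:,2]]
    for lo,hi in((30,41),(49,75)):
        b=T[(T[:,2]>lo)&(T[:,2]<hi)&(T[:,0]>90)&(T[:,0]<176)&(abs(T[:,1])<14)]
        print(n,lo,len(b),np.round(np.sort(b[:,0])[[0,1,2,3,5,-6,-4,-3,-2,-1]],1))
"
```

```text
top0 30 44 [154.4 154.5 154.8 154.9 155.2 174.6 174.9 175.  175.5 175.9]Traceback (most recent call last):
  File "<string>", line 8, in <module>
    print(n,lo,len(b),np.round(np.sort(b[:,0])[[0,1,2,3,5,-6,-4,-3,-2,-1]],1))
                               ~~~~~~~~~~~~~~~^^^^^^^^^^^^^^^^^^^^^^^^^^^^
IndexError: index 0 is out of bounds for axis 0 with size 0
```

Buffer free face was at about 155 mm. The block front is now at about 161, so the buffer is in 5–6 mm, and the force rise (about 7 N) agrees. Backing off a little, then lifting straight up.

```bash
python3 -m handwheel '[[-0.02,0.1,0,0],[-0.02,0.1,0,0],[-0.03,0.2,0,0],[0,0,0,0]]'>/dev/null; python3 q.py; python3 -m handwheel '[[0,0,0.5,0],[0,0,1,0],[0,0,1.5,0],[0,0,2,0],[0,0,3,0],[0,0,4,0],[0,0,4,0],[-0.5,4,0,0],[-0.7,5,0,0],[-0.7,5,0,0],[-0.7,5,0,0],[0,3,0,0],[0,0,0,0],[0,0,0,0]]'; python3 q.py; python3 -c "
from h import *
f=grab('side','side13');g=grab('top','top13')
a=np.radians(9.155);P=cloud(g);d=P[60:160,200:345].reshape(-1,3)*1000-[648.4,.1,0];T=np.c_[d[:,0]*np.sin(a)-d[:,1]*np.cos(a),d[:,0]*np.cos(a)+d[:,1]*np.sin(a),d[:,2]]
b=T[(T[:,2]>48)&(T[:,2]<72)&(T[:,0]>45)&(T[:,0]<168)&(abs(T[:,1])<32)];print(cv2.minAreaRect(b[:,:2].astype(np.float32)))
l=T[(T[:,2]>45)&(T[:,2]<70)&(abs(T[:,0])<42)&(abs(T[:,1])<45)];print('leaves x',l[:,0].min(),l[:,0].max(),np.polyfit(l[:,1],l[:,0],1))
cv2.imwrite('pics/s13.png',np.hstack([cv2.resize(f['image'][110:230,270:390],(400,400),interpolation=cv2.INTER_CUBIC),cv2.resize(g['image'][65:165,235:335],(400,400),interpolation=cv2.INTER_CUBIC)])[...,::-1])"
```

```text
tx 48.2 ty 0.1 z 198.3 yaw -1.411 Fx_t -0.6 Fy_t 0.0 Fz -0.4 t 16.90
t: 18.3
eef_pos: [0.63, 0.172, 0.3594]
ee_rot: [-3.14, 0.0, -1.409]
force: [0.3, -0.3, 0.6]
width: 0.0009
tx -172.6 ty 9.2 z 359.4 yaw -1.409 Fx_t 0.4 Fy_t 0.2 Fz 0.6 t 18.30
((109.72235107421875, -2.1282920837402344), (100.06963348388672, 54.293609619140625), 0.11038878560066223)
leaves x -7.502243770778027 6.445660781175488 [-0.00134412 -0.33171662]
```

View pics/s13.png

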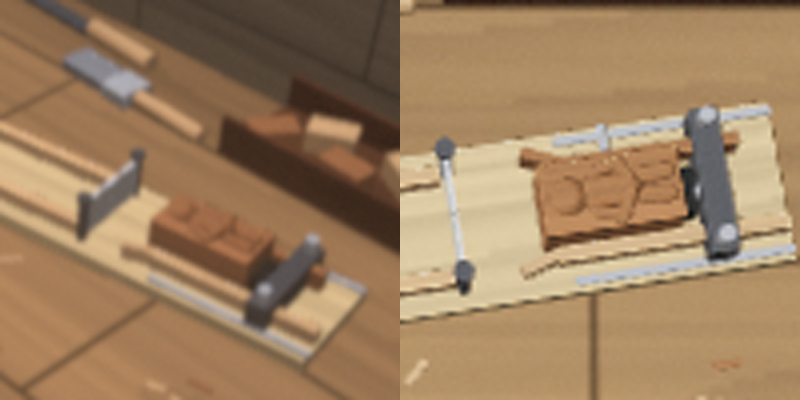

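View pics/side13.png

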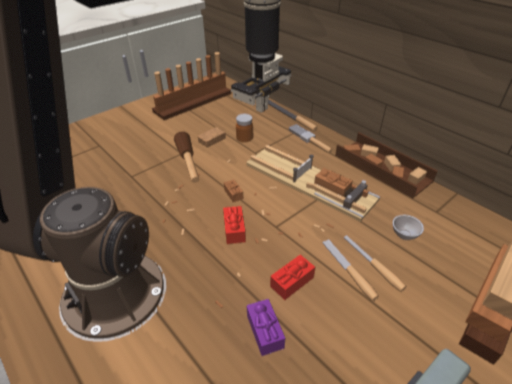

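The gate is shut (top crop (455,215)). The block lies straight, with its front at about 159.7 mm, still against the buffer. Nothing else has moved and the arm is clear, so I'm handing in.

```bash
python3 -m handwheel '[[0,0,0,0],[0,0,0,0],[0,0,0,0]]'; python3 -c "
from station import arm
arm.job_done()"
```

```text
t: 18.7
eef_pos: [0.6303, 0.1704, 0.3583]
ee_rot: [-3.142, 0.0, -1.412]
force: [-0.4, 0.3, 0.3]
width: 0.0
the job is handed in; nothing more can be done
```

I handed the job in at 18.7 s; it reports no verdict, so what follows is my own measurement. I laid the larger natural-wood block on the apron at trough x = −91 mm, aligned to 0.2°. I then pushed it from behind with closed fingers, through the gate and past the cheek. At the end I backed off 2 mm and lifted the fingers straight out.

- **Buffer pressed:** it went in about 5–6 mm by position. The force rise was about 7 N, which fits 4.5–5 mm.
- **At rest after release:** the block is at x ≈ 110 mm, y ≈ −2 mm, aligned to 0.1°. It still presses the buffer by about 4–5 mm; this comes from the camera and wasn't read directly.
- **Gate and surroundings:** both leaves look shut, with a fitted slope of about 0. The gripper is clear, and nothing else on the bench looks moved, judged by eye in the side picture.

No check failed. The two buffer estimates differ by about 1 mm, but both are well inside 3–9 mm.

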